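# Seat the board carrier on the rotary inspection stage and index it to zero

### The job

Pick up the square board carrier by its boss and lower it over the spindle of the rotary stage, feeling with light pressure for the drive pin, until the plate lies fully home, flat on the turntable. Then turn the stage by the seated carrier until the line beside its pin hole faces the zero pointer, and let go. Never force the carrier onto the stage, and leave the other things on the bench where they are.

Things in the scene. Friction and masses are not known exactly. Their poses are not given: they have to be found in the camera images.
- carrier: Board carrier, aluminium, about 0.4 kg, loose, flat on the bench: square plate 110 x 110 x 8 mm, a square boss in the middle, one pin hole, and a 24 mm circuit board in each corner (up to 14 mm above the underside, 27 mm or more from the plate's x and y axes). Origin: centre of the underside; x points to the pin hole, z up.
- boss_top (a point): Centre of the boss's top, 42 mm above the carrier's underside. The boss, the carrier's grip, is 34 x 34 mm, sides parallel to the plate's, 34 mm tall above the plate. A 16 mm bore runs down through boss and plate.
- pin_hole (a point): Centre of the 9 mm pin hole through the plate, at its underside, 42 mm along the carrier's x. A dark scribed line runs from it to the nearest edge.
- stage: Rotary stage, bolted down: base 150 x 150 x 12 mm, round housing 120 mm across with a turntable on top that turns about the vertical spindle with an even drag of about 0.35 N m and stays where it is left. Fixed part's frame: origin on the spindle axis at the bench; x points to the zero pointer, z up; it does not turn with the turntable.
- spindle_tip (a point): Tip of the spindle in the turntable's middle, 90 mm above the bench (46 mm above the turntable's face). The spindle is 14 mm thick, tapering to 8 mm over the last 8 mm.
- table_face (a point): Centre of the turntable's face (116 mm across), 44 mm above the bench: where the underside of the seated carrier's plate lies. The drive pin stands on it 42 mm from the axis: 7 mm thick, tip 11 mm above the face, tapered over the last 3 mm to 5.6 mm. It is slim: 40 N between carrier and stage is too much. Below about 8 N the carrier slides over its tip without dragging the turntable round.
- zero_mark (a point): Top of the zero pointer, a small fixed post with a white line, 39 mm high, 69 mm from the spindle axis along the stage's x. The turntable was left at an unmeasured angle: seen from above, its drive pin stands 20 to 75 degrees counter-clockwise (about +z) of this pointer.
- screwdriver: bystander: small screwdriver, 150 mm long, black handle, lying loose on the bench between the two places; origin under its middle
- transformer: bystander: blue ring-core transformer, 72 mm across, 38 mm high, loose
- disc_drive: bystander: grey metal disc drive, 170 x 146 x 41 mm, a disc lying on top, loose, to the left
- parts_tray: bystander: clear divided tray, 110 x 160 x 30 mm, loose, to the right
- mouse: bystander: black computer mouse, 100 x 58 x 30 mm, loose, to the left
- module_a: bystander: spare circuit module, 34 x 34 x 6 mm, loose, between the two places
- module_b: bystander: spare circuit module with a connector, 44 x 34 x 10 mm, loose, far right
- tweezers: bystander: dark steel tweezers, 125 x 20 x 5 mm, loose, far left
Things that resemble listed ones, but are neither listed nor needed, are in the scene too. What is shaped like the carrier but brown or orange is not meant.

How it is judged:
By the outcome, as a careful person would: the job done as asked, in the order asked, and still so for the second after the job is handed in, with the robot touching nothing.
It also fails if it takes over 72 s, if anything falls off the work surface, if the arm or the gripper's body presses on something with over 40 N, if the wrist force passes 120 N, or if a joint passes its speed limit or range.

### The arm

A 6-joint arm with a two-finger parallel gripper is mounted at the origin on the work surface. World frame = base frame: x ahead of the robot, y to its left, z up, the work surface at z = 0. Lengths are in m, angles in degrees, forces in N, time in s.
With the tool pointing down it reaches from about 0.35 to 0.875 m from the base axis. Payload 4.2 kg.
Tool frame: the origin (TCP) lies at the very end of the fingers, on their centre line; the grasp point (between the pads) lies 19 mm behind it; z points along the fingers, x is the direction in which the jaws open and shut, and the axes are right-handed (so a half turn about z gives the same grasp; the last joint's range is limited). The gripper opens to 87 mm and grips with 3 to 60 N. Pads are 19 mm wide; open, the fingers measure 117 mm over their backs; the gripper's body (75 mm by 190 mm) begins 51 mm behind the grasp point.
Start: joints at [-50.443, 22.042, 0.453, 0, -68.411, -14.817], TCP at [0.262, -0.568, 0.223] pointing down, gripper open.
Joint ranges: [-179.83, 179.83], [-69.29, 118.12], [-61.27, 80.66], [-181.25, 117.63], [-171.15, -9.14], [-177.46, 177.46]. Speed limits (degrees/s): [159.86, 159.86, 180, 180, 180, 180].

### API

Orientations are given as a 3x3 rotation matrix whose columns are the frame's x, y, z axes.
In Python, from station import r gives the robot as it stands.
- The arm moves only by the tool move_arm, never from a script. Its argument "series" is a list that holds one entry, the list of rows, each a list of 7 numbers: the shift along the tool's x, y, z in cm, then the turn, a rotation vector about the tool's x, y, z in degrees, then the opening, from -1 (shut) to 1 (fully open). In form: [[[dx, dy, dz, wx, wy, wz, fingers], ...]]. A call has 1 to 12 rows; each row shifts and turns the commanded pose from where the row before left it, along the tool's axes as they then stand; what a row does not reach is not made up. A row lasts 1/8 s, in which the tool goes at most 62.5 mm and 10.7 degrees, less where a joint would pass 70% of its speed; a pose out of reach is approached as far as the arm can. A call is refused whole if a number of a shift passes 6.25 or a number of a turn 10.7, either way. A call with a gripper value outside its range is refused whole. The fingers move at their own pace and stop on an object; the grip force is fixed at half the most. Time passes only in rows, so rows that do not move let the fingers close. It gives the time, the measured TCP pose, the force and the opening at its end, in the units of the state.
- r.sense(): the state, without advancing time (a new reading comes with each control period).
- r.capture(name): name is "scene" or "top"; returns a dict with "color" (420x560x3 uint8, blue, green, red), "fx", "fy", "cx", "cy" (pixels), "D" ([k1, k2, p1, p2, k3] as OpenCV has them; the pictures are not rectified), "rvec" (rotation vector, rad) and "tvec" (3), from world to camera coordinates, as OpenCV has them. Camera axes: x right, y down, z forward; pixel columns grow to the right and rows downward; lengths in m; the calibration is good to about 2 mm. A picture is of the moment at which its call begins. There is no depth.
- r.finish_job(): hands the job in, once; it reports no verdict.
The state is a dict: "time_s": time; "joints": joint angles; "joint_velocities": joint speeds; "effort": joint torques, N m; "tcp_pos": TCP position; "ee_rot": TCP orientation; "wrist_force": force on the tool from outside, world axes, zero at the start; "moment": the same for the moment, N m; "gripper_width": opening from 0.0 (shut) to 1.0 (fully open).
Only numpy, scipy, OpenCV 4.12 (cv2) and the standard library are available. Lean on these libraries where they do the work, as an engineer would, in place of code of your own. Each camera call takes 0.05 s, during which the arm holds its last target.

## Working session

There is one attempt and no reset: what is moved stays moved. The work goes in short steps, Python scripts to look and compute and a tool call to move; the robot and the scene stay as the last step left them, time stands still between calls to the robot, and variables do not carry over. Pictures are saved under pics/ and viewed, and the job is handed in when it is done.

Besides the shell and the picture viewer there is one more tool, called as name(argument=value, ...), one argument or row to a line, values as JSON. move_arm: Moves the arm, as the interface text tells. Its arguments: {"type":"object","properties":{"series":{"type":"array","items":{"type":"array","items":{"type":"array","items":{"type":"number"}}}}},"required":["series"]}

```bash
mkdir -p pics; ls; python3 - <<'E'
from station import r
import cv2
s=r.sense(); print(s)
for n in("scene","top"):
    c=r.capture(n); cv2.imwrite(f"pics/{n}0.png",c["color"]); print(n,{k:v for k,v in c.items() if k!="color"})
E
```

```text
pics
{'time_s': 0.0, 'joints': array([-5.04424005e+01,  2.20913905e+01,  3.78711735e-01, -3.00775932e-02,
       -6.84095263e+01, -1.48155969e+01]), 'joint_velocities': array([-0.04000929,  0.02419948,  0.03657758, -0.01453206, -0.07378295,
        0.12572158]), 'effort': array([ 6.23706910e-04, -3.90663314e+01,  1.87407321e+01,  4.21992034e+00,
        1.10248307e-02, -1.77627685e-04]), 'tcp_pos': array([ 0.2613419 , -0.56707067,  0.22144285]), 'ee_rot': array([[-4.18355984e-01,  9.08282614e-01, -9.81967416e-04],
       [ 9.08280512e-01,  4.18357130e-01,  1.95524208e-03],
       [ 2.18672546e-03, -7.39146426e-05, -9.99997606e-01]]), 'wrist_force': array([-0.02992815,  0.48287981,  0.75788832]), 'moment': array([ 0.03457537,  0.01671043, -0.00368492]), 'gripper_width': 1.004743780638302}
scene {'fx': 423.5655143530129, 'fy': 423.5655143530129, 'cx': 281.1032712543031, 'cy': 218.26141235085993, 'D': array([-0.06933096,  0.        ,  0.        ,  0.        ,  0.        ]), 'rvec': array([ 2.10957562,  1.10405146, -0.48237149]), 'tvec': array([-0.32929092, -0.24650967,  1.57614745])}
top {'fx': 439.22376535819905, 'fy': 439.22376535819905, 'cx': 269.77721944058794, 'cy': 207.65201191658187, 'D': array([0.03110494, 0.        , 0.        , 0.        , 0.        ]), 'rvec': array([ 2.14851208, -2.18773176,  0.15801893]), 'tvec': array([-8.82902643e-04,  5.40975165e-01,  1.23624964e+00])}
```

View pics/scene0.png

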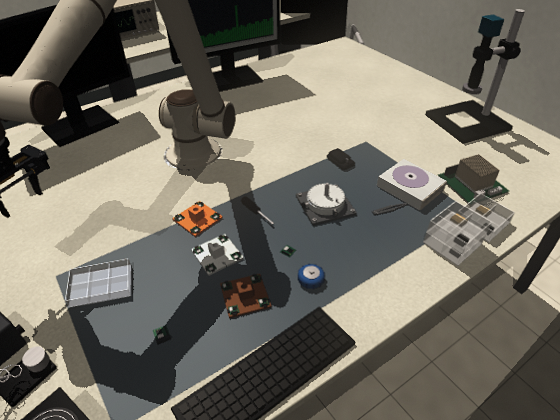

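View pics/top0.png

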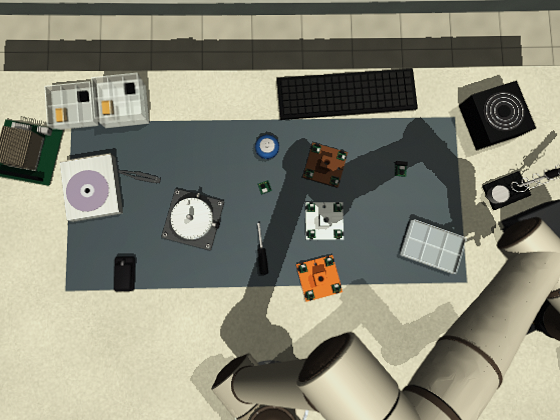

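The top view shows three carrier-shaped things: white/aluminium at (325,221), orange at (320,277) and brown at (325,164). By the description I choose the one at (325,221). The stage is at (192,218). Next I'll take close crops to check this.

```bash
python3 - <<'E'
import cv2,numpy as np
t=cv2.imread("pics/top0.png"); s=cv2.imread("pics/scene0.png")
def crop(im,u,v,w,k): return cv2.resize(im[v-w:v+w,u-w:u+w],None,fx=k,fy=k,interpolation=cv2.INTER_CUBIC)
cv2.imwrite("pics/crop1.png",np.hstack([crop(t,325,221,28,7),crop(t,192,218,40,4.9)[:392,:392]]))
cv2.imwrite("pics/crop2.png",np.hstack([crop(s,218,252,28,7),crop(s,326,200,35,5.6)[:392,:392]]))
E
```

```text
(no output)
```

View pics/crop1.png

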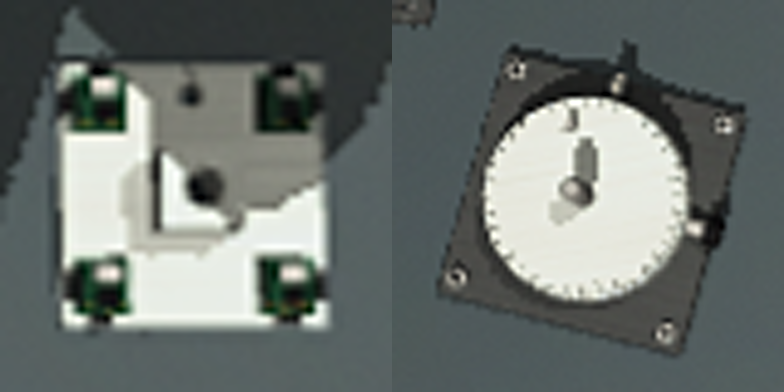

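View pics/crop2.png

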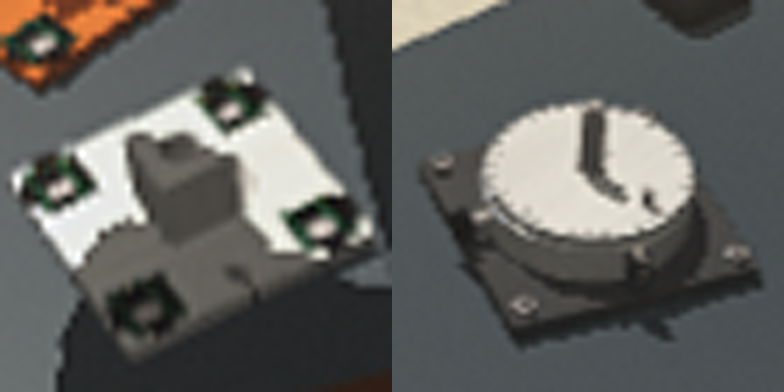

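```bash
cat > h.py <<'E'
import cv2,numpy as np
def cam(c): return np.array([[c["fx"],0,c["cx"]],[0,c["fy"],c["cy"]],[0,0,1.]]),c["D"],c["rvec"],c["tvec"]
def proj(c,P):
    K,D,rv,tv=cam(c); return cv2.projectPoints(np.atleast_2d(np.array(P,float)),rv,tv,K,D)[0].reshape(-1,2)
def back(c,uv,z):
    K,D,rv,tv=cam(c); R=cv2.Rodrigues(rv)[0]
    n=cv2.undistortPoints(np.array(uv,float).reshape(-1,1,2),K,D).reshape(-1,2)
    d=np.c_[n,np.ones(len(n))]@R; o=-R.T@tv
    return o+d*((z-o[2])/d[:,2])[:,None]
def crop(im,u,v,w,k): 
    return cv2.resize(im[v-w:v+w,u-w:u+w],None,fx=k,fy=k,interpolation=cv2.INTER_CUBIC)
# pixel in crop -> px: u-w + (p+0.5)/k-0.5
def uncrop(p,u,v,w,k): return (np.array(p,float)+.5)/k-.5+np.array([u-w,v-w])
E
python3 - <<'E'
from station import r
from h import *
c=r.capture("top"); im=c["color"]
print("cam", -cv2.Rodrigues(c["rvec"])[0].T@c["tvec"])
# carrier corners: plate top z=.008
p=uncrop([(58,62),(325,62),(330,328),(60,328)],325,221,28,7)
print("plate",back(c,p,.008), back(c,p,.008).mean(0))
print("hole",back(c,uncrop([(190,93)],325,221,28,7),.008))
q=lambda a:uncrop(a,192,218,40,4.9)
print("table ctr",back(c,q([(586-392,200)]),.044))
print("spindle tip",back(c,q([(574-392,190)]),.09))
print("pin",back(c,q([(570-392,120)]),.055))
print("c1,c2",back(c,q([(619-392,83),(697-392,228)]),.039))
# stage base corners
b=q([(510-392,45),(746-392,105),(683-392,353),(438-392,295)])
print("base",back(c,b,.012),back(c,b,.012).mean(0))
# white table ellipse
g=im.min(2); m=(g>170).astype(np.uint8); m[:178]=0;m[260:]=0;m[:,:150]=0;m[:,240:]=0
cs=max(cv2.findContours(m,0,1)[0],key=cv2.contourArea); e=cv2.fitEllipse(cv2.convexHull(cs)); print(e, back(c,[e[0]],.044))
s=r.capture("scene")
cv2.imwrite("pics/big1.png",crop(im,192,218,37,8))
cv2.imwrite("pics/big2.png",crop(s["color"],326,200,37,8))
E
```

```text
cam [0.38516854 0.01911911 1.29315418]
plate [[ 0.5608228  -0.11542878  0.008     ]
 [ 0.55894814 -0.2285522   0.008     ]
 [ 0.44657013 -0.22612265  0.008     ]
 [ 0.44857954 -0.11296688  0.008     ]] [ 0.50373015 -0.17076763  0.008     ]
hole [[ 0.54668489 -0.1708747   0.008     ]]
table ctr [[0.51246255 0.21369317 0.044     ]]
spindle tip [[0.51351152 0.21321619 0.09      ]]
pin [[0.55794964 0.2212915  0.055     ]]
c1,c2 [[0.58163599 0.19538304 0.039     ]
 [0.49545084 0.15009453 0.039     ]]
base [[0.60994701 0.26422163 0.012     ]
 [0.57131336 0.12335001 0.012     ]
 [0.42390816 0.16139598 0.012     ]
 [0.46088115 0.30538608 0.012     ]] [0.51651242 0.21358842 0.012     ]
((190.90701293945312, 218.0610809326172), (40.51586151123047, 41.03322219848633), 63.25052261352539) [[0.51349787 0.21450727 0.044     ]]
```

View pics/big1.png

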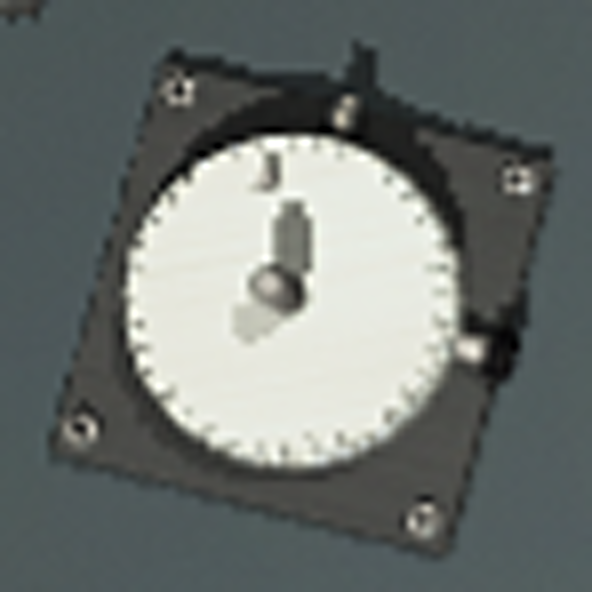

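View pics/big2.png

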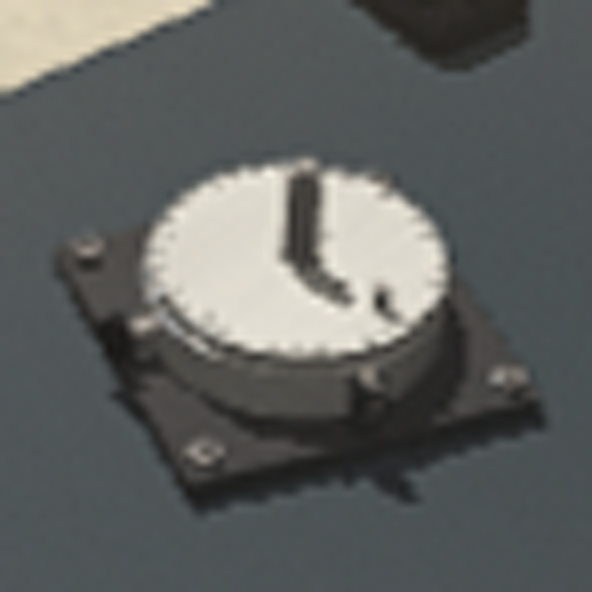

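The pointer is the post at about (195,192), on the base's +x axis with the pin about 25° counter-clockwise of it. The other post, at about (214,222), is a decoy: the pin would stand 115° from it. Now I'll cross-check with the scene camera.

```bash
python3 - <<'E'
from station import r
from h import *
t=r.capture("top"); s=r.capture("scene")
im=s["color"]
p=uncrop([(12,180),(246,68),(385,240),(133,355)],218,252,28,7)
print("plate scene",back(s,p,.008), back(s,p,.008).mean(0))
# predicted model overlays
def T(x,y,yaw,z0=0):
    c,q=np.cos(np.radians(yaw)),np.sin(np.radians(yaw))
    return lambda P:(np.array([[c,-q,0],[q,c,0],[0,0,1]])@np.array(P,float).T).T+[x,y,z0]
def poly(img,c,P,o,k,col,closed=True):
    q=(proj(c,P)-o+.5)*k-.5
    cv2.polylines(img,[np.round(q).astype(int)],closed,col,1)
sq=lambda a,z:[(a,a,z),(-a,a,z),(-a,-a,z),(a,-a,z)]
circ=lambda R,z,x=0,y=0:[(x+R*np.cos(a),y+R*np.sin(a),z) for a in np.linspace(0,6.283,60)]
def overlay(name,c,u,v,w,k,kind,pose,pin=None):
    I=crop(c["color"],u,v,w,k); o=np.array([u-w,v-w]); f=T(*pose)
    if kind=="car":
        for P in(sq(.055,.008),sq(.017,.042),circ(.0045,.008,.042,0),circ(.008,.042)): poly(I,c,f(P),o,k,(0,0,255))
    else:
        for P in(sq(.075,.012),circ(.058,.044),circ(.007,.082),circ(.007,.044),circ(.004,.09)): poly(I,c,f(P),o,k,(0,0,255))
        poly(I,c,f([(.069,0,.039),(.069,0,.012)]),o,k,(0,255,0))
        a=np.radians(pin); 
        for P in(circ(.0035,.044,.042*np.cos(a),.042*np.sin(a)),circ(.0028,.055,.042*np.cos(a),.042*np.sin(a))):poly(I,c,f(P),o,k,(255,0,0))
    return I
cp=(.5037,-.1708,-1.1); sp=(.5135,.2142,-15.4)
cv2.imwrite("pics/ovc.png",np.hstack([overlay("",t,325,221,28,7,"car",cp),overlay("",s,218,252,28,7,"car",cp)]))
cv2.imwrite("pics/ovs.png",np.hstack([overlay("",t,192,218,36,5.5,"st",sp,25),overlay("",s,326,200,36,5.5,"st",sp,25)]))
E
```

```text
plate scene [[ 0.44965325 -0.22286939  0.008     ]
 [ 0.44819916 -0.1124815   0.008     ]
 [ 0.5648623  -0.11392186  0.008     ]
 [ 0.55976145 -0.22464198  0.008     ]] [ 0.50561904 -0.16847868  0.008     ]
```

View pics/ovc.png

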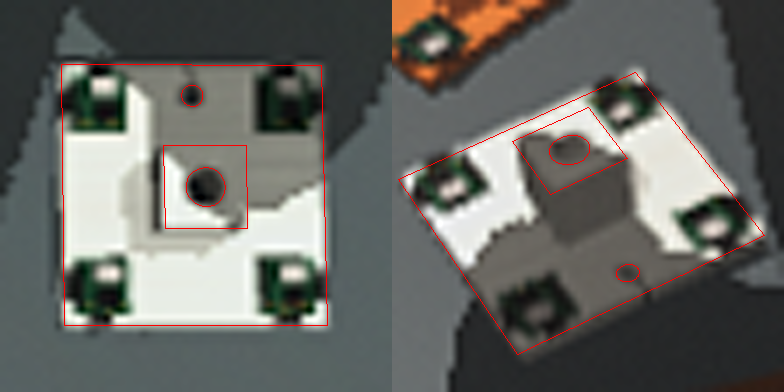

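View pics/ovs.png

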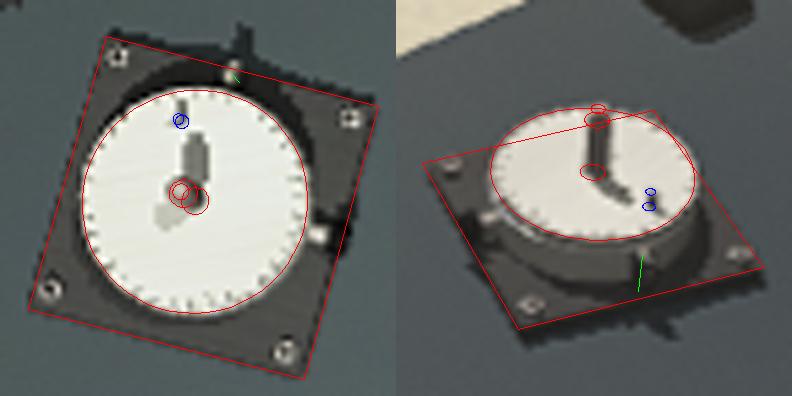

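move_arm(
  series=[
    [[0,0,0,0,0,8.6,1],[0,0,0,0,0,8.6,1],[0,0,0,0,0,8.6,1],[5.01,2.93,0,0,0,0,1],[5.01,2.93,0,0,0,0,1],[5.01,2.93,0,0,0,0,1],[5.01,2.93,0,0,0,0,1],[5.01,2.93,0,0,0,0,1],[5.01,2.93,0,0,0,0,1],[5.01,2.93,0,0,0,0,1],[5.01,2.93,0,0,0,0,1]],
  ],
)

```text
time_s: 1.68
tcp_pos: [0.5042, -0.1694, 0.2229]
ee_rot: [[0.018, 1.0, 0.001], [1.0, -0.018, -0.0], [-0.0, 0.001, -1.0]]
wrist_force: [1.2, -0.1, 0.2]
gripper_width: 1.004
```

move_arm(
  series=[
    [[0,0,4,0,0,0,1],[0,0,4,0,0,0,1],[0,0,1,0,0,0,1],[0,0,0,0,0,0,1],[0,0,0,0,0,0,1]],
  ],
)

```text
time_s: 2.3
tcp_pos: [0.5045, -0.1716, 0.1343]
ee_rot: [[0.019, 1.0, 0.003], [1.0, -0.019, -0.001], [-0.001, 0.003, -1.0]]
wrist_force: [-0.3, 0.7, 0.8]
gripper_width: 0.998
```

```bash
python3 - <<'E'
from station import r
from h import *
s=r.sense(); print(s["time_s"],s["tcp_pos"],s["ee_rot"].round(4),s["wrist_force"],s["moment"],s["joints"])
t=r.capture("top"); s=r.capture("scene")
cv2.imwrite("pics/a1.png",np.hstack([crop(t["color"],325,221,50,4),crop(s["color"],225,225,50,4)]))
E
```

```text
2.3 [ 0.50453972 -0.17162512  0.1342649 ] [[ 1.860e-02  9.998e-01  3.300e-03]
 [ 9.998e-01 -1.860e-02 -6.000e-04]
 [-5.000e-04  3.300e-03 -1.000e+00]] [-0.32000668  0.72927189  0.8052901 ] [ 0.00790149 -0.0322992  -0.00360215] [-1.32060201e+00  1.78645426e+01 -1.97796760e+01  3.58706902e-02
 -5.21654794e+01 -8.97664837e+01]
```

View pics/a1.png

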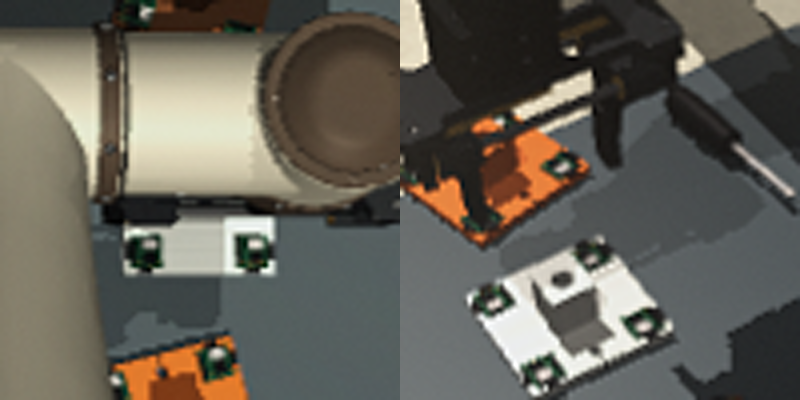

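The scene view shows the gripper above the carrier with nothing in the way. In the crop, the boss bore is at (562,280) and the fingers straddle it. Lowering now.

move_arm(
  series=[
    [[0,0,3,0,0,0,1],[0,0,3,0,0,0,1],[0,0,2.5,0,0,0,1],[0,0,1.5,0,0,0,1],[0,0,1,0,0,0,1],[0,0,0.7,0,0,0,1],[0,0,0,0,0,0,1],[0,0,0,0,0,0,1]],
  ],
)

```text
time_s: 3.4
tcp_pos: [0.5038, -0.1713, 0.0161]
ee_rot: [[0.018, 1.0, 0.001], [1.0, -0.018, -0.0], [-0.0, 0.001, -1.0]]
wrist_force: [0.7, -0.9, -0.1]
gripper_width: 1.001
```

```bash
python3 - <<'E'
from station import r
from h import *
s=r.sense(); print(s["time_s"],s["tcp_pos"],s["wrist_force"])
s=r.capture("scene")
cv2.imwrite("pics/a2.png",crop(s["color"],220,245,50,6))
E
```

```text
3.4 [ 0.50383757 -0.17125431  0.01610643] [ 0.74709872 -0.94550778 -0.10703997]
```

View pics/a2.png

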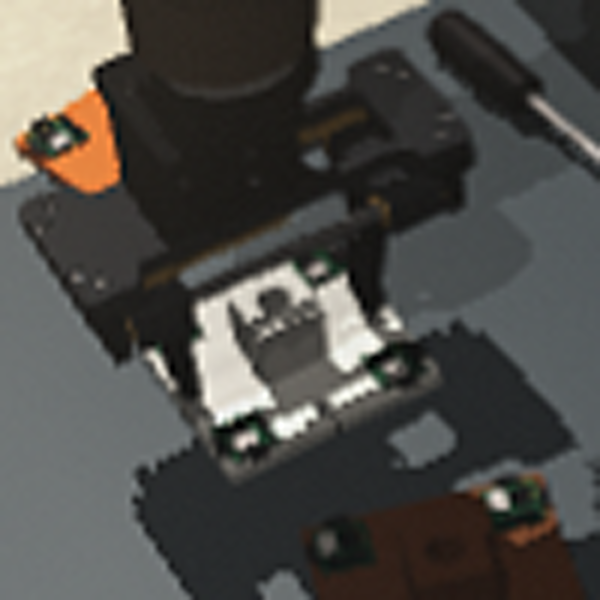

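The fingers straddle the boss, with the bore at crop (272,297). Closing now.

move_arm(
  series=[
    [[0,0,0.2,0,0,0,1],[0,0,0,0,0,0,-1],[0,0,0,0,0,0,-1],[0,0,0,0,0,0,-1],[0,0,0,0,0,0,-1],[0,0,0,0,0,0,-1],[0,0,0,0,0,0,-1],[0,0,0,0,0,0,-1]],
  ],
)

```text
time_s: 4.45
tcp_pos: [0.5034, -0.171, 0.0135]
ee_rot: [[0.019, 1.0, 0.0], [1.0, -0.019, 0.0], [0.0, 0.0, -1.0]]
wrist_force: [-0.6, 1.9, 0.8]
gripper_width: 0.391
```

```bash
python3 - <<'E'
from station import r
from h import *
for _ in range(1):
    s=r.sense(); print(s["time_s"],s["tcp_pos"],s["ee_rot"].round(4),s["wrist_force"],s["moment"],s["gripper_width"]*87)
s=r.capture("scene"); t=r.capture("top")
cv2.imwrite("pics/a3.png",np.hstack([crop(s["color"],220,245,32,6),crop(t["color"],325,221,32,6)]))
E
```

```text
4.45 [ 0.50338322 -0.17100782  0.0135346 ] [[ 1.850e-02  9.998e-01  1.000e-04]
 [ 9.998e-01 -1.850e-02  2.000e-04]
 [ 2.000e-04  1.000e-04 -1.000e+00]] [-0.64845307  1.8540997   0.84540398] [ 0.4697594  -0.04343816 -0.01180282] 34.01748253142959
```

View pics/a3.png

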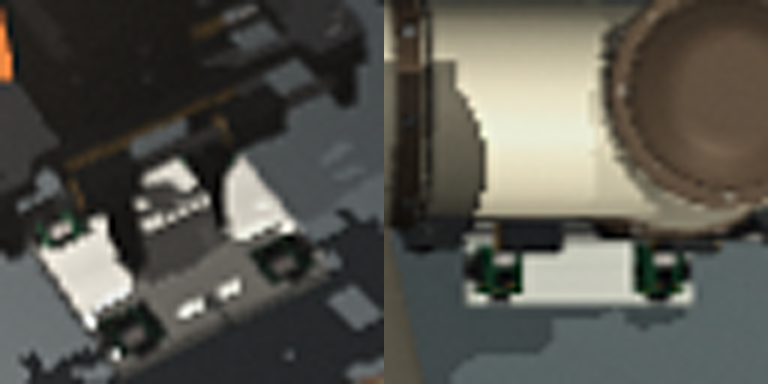

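move_arm(
  series=[
    [[0,0,-0.5,0,0,0,-1],[0,0,-1.5,0,0,0,-1],[0,0,-3,0,0,0,-1],[0,0,-3,0,0,0,-1],[0,0,-3,0,0,0,-1],[0,0,-1.7,0,0,0,-1],[0,0,0,0,0,0,-1],[0,0,0,0,0,0,-1]],
  ],
)

```text
time_s: 5.55
tcp_pos: [0.5024, -0.1711, 0.1399]
ee_rot: [[0.019, 1.0, -0.002], [1.0, -0.019, 0.001], [0.001, -0.002, -1.0]]
wrist_force: [-1.4, -0.3, -5.0]
gripper_width: 0.389
```

```bash
python3 - <<'E'
from station import r
from h import *
for _ in range(1):
    s=r.sense(); print(s["time_s"],s["tcp_pos"],s["ee_rot"].round(4),s["wrist_force"],s["moment"],s["gripper_width"]*87)
s=r.capture("scene"); 
cv2.imwrite("pics/a4.png",crop(s["color"],220,215,60,5))
E
```

```text
5.55 [ 0.50236803 -0.17108018  0.13988251] [[ 1.900e-02  9.998e-01 -1.700e-03]
 [ 9.998e-01 -1.900e-02  6.000e-04]
 [ 5.000e-04 -1.700e-03 -1.000e+00]] [-1.42008364 -0.2681642  -5.04256691] [-0.03155729 -0.01957663  0.02207149] 33.85093499159848
```

View pics/a4.png

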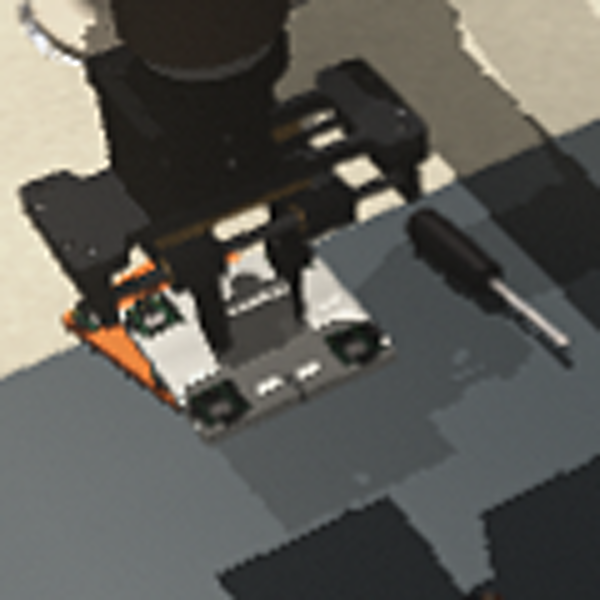

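move_arm(
  series=[
    [[0,0,0,0,0,-5.35,-1],[0,0,0,0,0,-5.35,-1],[4.73,0.92,0,0,0,0,-1],[4.73,0.92,0,0,0,0,-1],[4.73,0.92,0,0,0,0,-1],[4.73,0.93,0,0,0,0,-1],[4.74,0.93,0,0,0,0,-1],[4.74,0.93,0,0,0,0,-1],[4.74,0.93,0,0,0,0,-1],[4.74,0.92,0,0,0,0,-1],[0,0,0,0,0,0,-1],[0,0,0,0,0,0,-1]],
  ],
)

```text
time_s: 7.1
tcp_pos: [0.512, 0.2141, 0.1393]
ee_rot: [[-0.168, 0.986, -0.003], [0.986, 0.168, -0.002], [-0.001, -0.003, -1.0]]
wrist_force: [-0.0, 0.1, -3.1]
gripper_width: 0.393
```

```bash
cat >> h.py <<'E'
def avg(r,n=6):
    P=[];F=[];M=[];Z=[];Y=[]
    for i in range(n):
        s=r.sense();P.append(s["tcp_pos"]);F.append(s["wrist_force"]);M.append(s["moment"]);Z.append(s["ee_rot"][:,2]);Y.append(np.degrees(np.arctan2(s["ee_rot"][1,1],s["ee_rot"][0,1])))
        if i<n-1: c=r.capture("scene")
    print("t",s["time_s"],"P",np.mean(P,0).round(5),"sd",np.std(P,0).round(5),"F",np.mean(F,0).round(2),"M",np.mean(M,0).round(3),"z",np.mean(Z,0).round(4),"yaw",np.mean(Y).round(2),"J",s["joints"].round(1),"w",s["gripper_width"]*87)
    return np.mean(P,0)
def T(x,y,yaw,z0=0):
    c,q=np.cos(np.radians(yaw)),np.sin(np.radians(yaw))
    return lambda P:(np.array([[c,-q,0],[q,c,0],[0,0,1]])@np.array(P,float).T).T+[x,y,z0]
def poly(img,c,P,o,k,col,closed=True):
    q=(proj(c,P)-o+.5)*k-.5
    cv2.polylines(img,[np.round(q).astype(int)],closed,col,1)
sq=lambda a,z:[(a,a,z),(-a,a,z),(-a,-a,z),(a,-a,z)]
circ=lambda R,z,x=0,y=0:[(x+R*np.cos(a),y+R*np.sin(a),z) for a in np.linspace(0,6.283,60)]
def draw(I,c,o,k,kind,pose,pin=25):
    f=T(*pose)
    if kind=="car":
        for P in(sq(.055,.008),sq(.055,0),sq(.017,.042),circ(.0045,.008,.042,0),circ(.008,.042)): poly(I,c,f(P),o,k,(0,0,255))
    else:
        for P in(sq(.075,.012),circ(.058,.044),circ(.007,.082),circ(.007,.044),circ(.004,.09)): poly(I,c,f(P),o,k,(0,255,255))
        a=np.radians(pin)
        for P in(circ(.0035,.044,.042*np.cos(a),.042*np.sin(a)),circ(.0028,.055,.042*np.cos(a),.042*np.sin(a))):poly(I,c,f(P),o,k,(255,0,0))
E
python3 - <<'E'
from station import r
from h import *
p=avg(r)
s=r.capture("scene"); t=r.capture("top")
u,v,w,k=320,190,40,9
I=crop(s["color"],u,v,w,k); J=I.copy()
draw(J,s,np.array([u-w,v-w]),k,"car",(p[0],p[1],9.6,p[2]-.0135))
cv2.imwrite("pics/b1.png",I);cv2.imwrite("pics/b2.png",J);cv2.imwrite("pics/b3.png",crop(t["color"],192,218,40,8))
E
```

```text
t 7.35 P [0.51246 0.21359 0.13994] sd [0.00031 0.00025 0.00043] F [ 0.38 -0.16 -3.89] M [-0.034  0.003  0.007] z [-0.0014 -0.001  -1.    ] yaw 9.59 J [  39.3   19.6  -16.1    0.   -54.4 -119.8] w 33.767619781320334
```

View pics/b1.png

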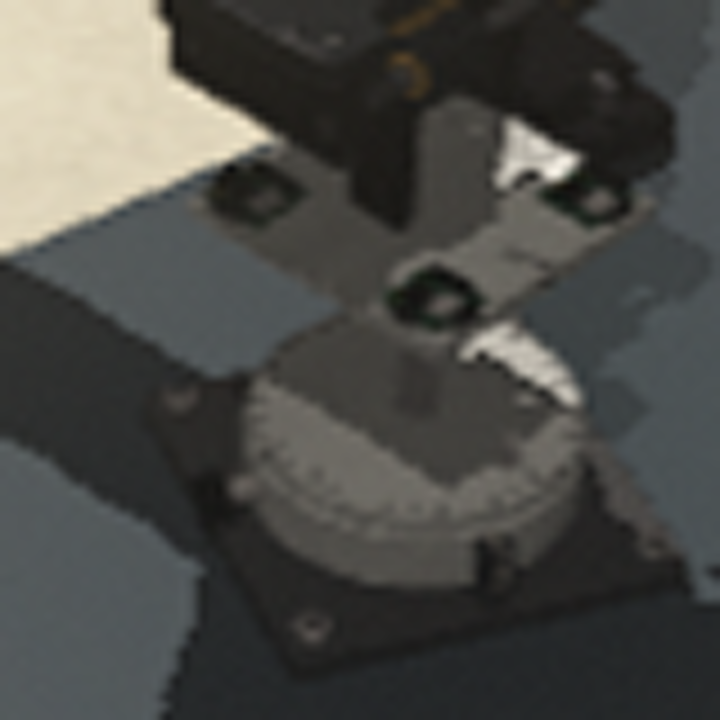

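View pics/b2.png

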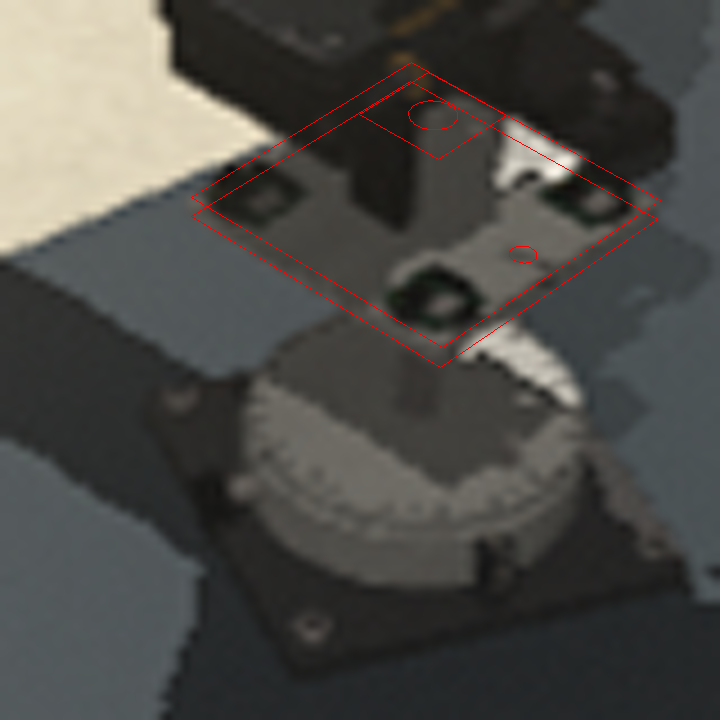

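View pics/b3.png

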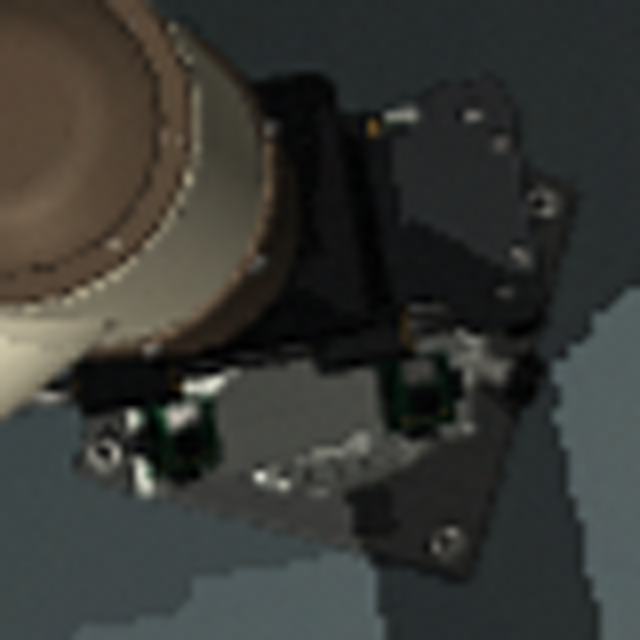

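move_arm(
  series=[
    [[0.04,0.09,0.5,0,0,0,-1],[0,0,1.2,0,0,0,-1],[0,0,1,0,0,0,-1],[0,0,0.4,0,0,0,-1],[0,0,0.2,0,0,0,-1],[0,0,0.2,0,0,0,-1],[0,0,0.2,0,0,0,-1],[0,0,0,0,0,0,-1]],
  ],
)

```text
time_s: 8.45
tcp_pos: [0.5137, 0.2152, 0.1035]
ee_rot: [[-0.167, 0.986, -0.0], [0.986, 0.167, -0.0], [-0.0, -0.0, -1.0]]
wrist_force: [0.6, -0.4, -4.0]
gripper_width: 0.389
```

```bash
python3 - <<'E'
from station import r
from h import *
p=avg(r)
E
```

```text
t 8.7 P [0.51375 0.21522 0.10368] sd [4.e-05 3.e-05 7.e-05] F [ 0.4   0.03 -4.26] M [-0.006 -0.002  0.001] z [ 2.e-04  1.e-04 -1.e+00] yaw 9.64 J [  39.4   22.1  -18.4    0.   -49.5 -119.8] w 33.517716325428395
```

move_arm(
  series=[
    [[-0.08,-0.01,0.2,0,0,0,-1],[0,0,0.2,0,0,0,-1],[0,0,0.2,0,0,0,-1],[0,0,0.2,0,0,0,-1],[0,0,0,0,0,0,-1]],
  ],
)

```text
time_s: 9.32
tcp_pos: [0.5146, 0.2153, 0.0959]
ee_rot: [[-0.168, 0.986, 0.002], [0.986, 0.168, 0.002], [0.001, 0.002, -1.0]]
wrist_force: [1.7, 3.0, -3.1]
gripper_width: 0.387
```

```bash
python3 - <<'E'
from station import r
from h import *
p=avg(r,3)
E
```

```text
t 9.425 P [0.51459 0.21531 0.09594] sd [2.e-05 2.e-05 1.e-05] F [ 1.8   3.03 -3.02] M [ 1.046 -0.488  0.003] z [ 0.0022  0.0018 -1.    ] yaw 9.66 J [  39.4   22.7  -18.8    0.   -48.3 -119.7] w 34.05521999544625
```

move_arm(
  series=[
    [[0.11,0.12,0,0,0,0,-1],[0,0,0,0,0,0,-1],[0,0,0,0,0,0,-1]],
  ],
)

```text
time_s: 9.8
tcp_pos: [0.5147, 0.2156, 0.0956]
ee_rot: [[-0.167, 0.986, -0.0], [0.986, 0.167, -0.0], [-0.0, -0.0, -1.0]]
wrist_force: [0.5, 1.4, -2.3]
gripper_width: 0.386
```

```bash
python3 - <<'E'
from station import r
from h import *
p=avg(r,3)
E
```

```text
t 9.9 P [0.51466 0.21559 0.09556] sd [1.e-05 1.e-05 0.e+00] F [ 0.6   1.92 -2.3 ] M [ 0.612 -0.225  0.012] z [-1.e-04 -1.e-04 -1.e+00] yaw 9.64 J [  39.4   22.8  -18.7   -0.   -48.5 -119.7] w 33.84257371906554
```

move_arm(
  series=[
    [[0.07,0.03,0,0,0,0,-1],[0,0,0,0,0,0,-1],[0,0,0.1,0,0,0,-1],[0,0,0,0,0,0,-1]],
  ],
)

```text
time_s: 10.4
tcp_pos: [0.5145, 0.2161, 0.0941]
ee_rot: [[-0.167, 0.986, -0.001], [0.986, 0.167, -0.001], [-0.0, -0.001, -1.0]]
wrist_force: [0.6, 0.5, -3.8]
gripper_width: 0.386
```

```bash
python3 - <<'E'
from station import r
from h import *
p=avg(r,3)
E
```

```text
t 10.5 P [0.51454 0.21608 0.09417] sd [2.e-05 0.e+00 3.e-05] F [ 0.67  0.85 -4.14] M [ 0.202 -0.167  0.006] z [-1.e-03 -7.e-04 -1.e+00] yaw 9.63 J [  39.4   22.9  -18.7   -0.   -48.4 -119.8] w 33.96280545056614
```

move_arm(
  series=[
    [[0.03,0.02,0.2,0,0,0,-1],[0,0,0.2,0,0,0,-1],[0,0,0.2,0,0,0,-1],[0,0,0.2,0,0,0,-1],[0,0,0,0,0,0,-1]],
  ],
)

```text
time_s: 11.12
tcp_pos: [0.5149, 0.2166, 0.0863]
ee_rot: [[-0.167, 0.986, -0.0], [0.986, 0.167, -0.0], [-0.0, -0.001, -1.0]]
wrist_force: [0.6, 0.7, -4.7]
gripper_width: 0.391
```

```bash
python3 - <<'E'
from station import r
from h import *
p=avg(r,3)
E
```

```text
t 11.225 P [0.51499 0.21666 0.08644] sd [7.e-05 5.e-05 1.e-04] F [-0.06  0.82 -4.16] M [ 0.019 -0.029  0.018] z [-2.e-04 -2.e-04 -1.e+00] yaw 9.64 J [  39.4   23.5  -19.1    0.   -47.4 -119.8] w 34.11997221554188
```

move_arm(
  series=[
    [[0.01,0.01,0.3,0,0,0,-1],[0,0,0.3,0,0,0,-1],[0,0,0.3,0,0,0,-1],[0,0,0.3,0,0,0,-1],[0,0,0.2,0,0,0,-1],[0,0,0,0,0,0,-1],[0,0,0,0,0,0,-1]],
  ],
)

```text
time_s: 12.1
tcp_pos: [0.5152, 0.2169, 0.0726]
ee_rot: [[-0.168, 0.986, 0.0], [0.986, 0.168, 0.0], [0.0, 0.0, -1.0]]
wrist_force: [0.1, -0.2, -3.7]
gripper_width: 0.388
```

```bash
python3 - <<'E'
from station import r
from h import *
p=avg(r,3)
s=r.capture("scene"); t=r.capture("top")
u,v,w,k=320,195,36,8
cv2.imwrite("pics/c1.png",crop(s["color"],u,v,w,k))
E
```

```text
t 12.2 P [0.51522 0.21691 0.07267] sd [1.e-05 1.e-05 4.e-05] F [-0.1  -0.33 -3.2 ] M [-0.022 -0.038  0.043] z [ 2.e-04  1.e-04 -1.e+00] yaw 9.64 J [  39.4   24.5  -19.9    0.   -45.5 -119.8] w 33.78259478993468
```

View pics/c1.png

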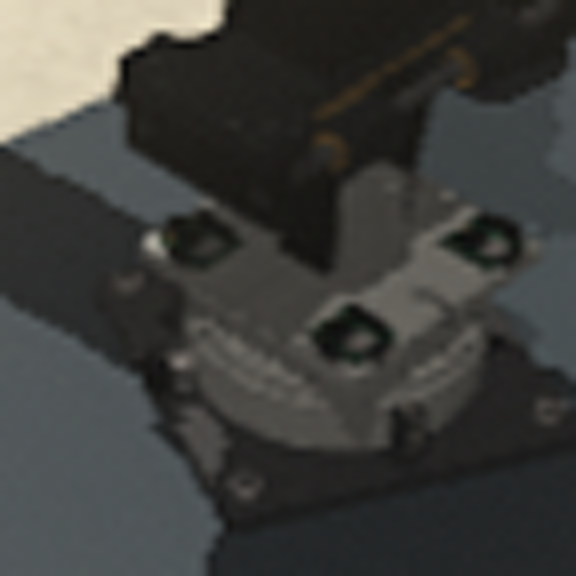

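The plate's corner boards are at crop (352,338) and (485,240), and the carrier is level on the spindle. Now I'll feel for the pin.

move_arm(
  series=[
    [[0,0,0.2,0,0,0,-1],[0,0,0.15,0,0,0,-1],[0,0,0.1,0,0,0,-1],[0,0,0,0,0,0,-1]],
  ],
)

```text
time_s: 12.8
tcp_pos: [0.5151, 0.2168, 0.0679]
ee_rot: [[-0.167, 0.986, -0.0], [0.986, 0.167, -0.0], [-0.0, -0.0, -1.0]]
wrist_force: [0.9, -0.0, -4.1]
gripper_width: 0.393
```

move_arm(
  series=[
    [[0,0,0.1,0,0,0,-1],[0,0,0,0,0,0,-1]],
  ],
)

```text
time_s: 13.05
tcp_pos: [0.5151, 0.2168, 0.0669]
ee_rot: [[-0.167, 0.986, -0.0], [0.986, 0.167, -0.0], [-0.0, -0.0, -1.0]]
wrist_force: [-0.7, 0.3, -3.3]
gripper_width: 0.387
```

move_arm(
  series=[
    [[0,0,0.1,0,0,0,-1],[0,0,0,0,0,0,-1]],
  ],
)

```text
time_s: 13.3
tcp_pos: [0.5151, 0.2168, 0.066]
ee_rot: [[-0.167, 0.986, -0.0], [0.986, 0.167, -0.0], [-0.0, -0.0, -1.0]]
wrist_force: [-0.1, 0.1, -3.9]
gripper_width: 0.387
```

move_arm(
  series=[
    [[0,0,0.1,0,0,0,-1],[0,0,0,0,0,0,-1]],
  ],
)

```text
time_s: 13.55
tcp_pos: [0.5151, 0.2168, 0.065]
ee_rot: [[-0.167, 0.986, -0.0], [0.986, 0.167, -0.0], [-0.0, -0.0, -1.0]]
wrist_force: [-0.3, -0.2, -3.4]
gripper_width: 0.391
```

```bash
python3 - <<'E'
from station import r
from h import *
p=avg(r,3)
E
```

```text
t 13.65 P [0.51511 0.21683 0.06501] sd [3.e-05 2.e-05 3.e-05] F [-0.37 -0.25 -3.4 ] M [-0.031 -0.021 -0.009] z [-1.e-04 -1.e-04 -1.e+00] yaw 9.64 J [  39.4   25.1  -20.3    0.   -44.5 -119.8] w 33.826860319393624
```

move_arm(
  series=[
    [[0,0,0.1,0,0,0,-1],[0,0,0.1,0,0,0,-1],[0,0,0,0,0,0,-1]],
  ],
)

```text
time_s: 14.02
tcp_pos: [0.5151, 0.2168, 0.0629]
ee_rot: [[-0.167, 0.986, -0.0], [0.986, 0.167, -0.0], [-0.0, -0.0, -1.0]]
wrist_force: [-0.3, -0.0, -3.0]
gripper_width: 0.389
```

```bash
python3 - <<'E'
from station import r
from h import *
p=avg(r,2)
E
```

```text
t 14.075 P [0.51509 0.2168  0.06297] sd [2.e-05 2.e-05 4.e-05] F [ 0.04 -0.09 -3.57] M [-0.02  -0.022  0.035] z [-2.e-04 -1.e-04 -1.e+00] yaw 9.64 J [  39.4   25.3  -20.5    0.   -44.3 -119.8] w 33.68273772437342
```

move_arm(
  series=[
    [[0,0,0.1,0,0,0,-1],[0,0,0.1,0,0,0,-1],[0,0,0,0,0,0,-1]],
  ],
)

```text
time_s: 14.45
tcp_pos: [0.5151, 0.2168, 0.0609]
ee_rot: [[-0.167, 0.986, -0.0], [0.986, 0.167, -0.0], [-0.0, -0.0, -1.0]]
wrist_force: [0.3, 0.6, -4.4]
gripper_width: 0.387
```

```bash
python3 - <<'E'
from station import r
from h import *
p=avg(r,2)
E
```

```text
t 14.5 P [0.51508 0.21681 0.06094] sd [1.e-05 1.e-05 3.e-05] F [ 0.04  0.34 -4.41] M [-0.036 -0.014 -0.014] z [-2.e-04 -1.e-04 -1.e+00] yaw 9.64 J [  39.4   25.4  -20.6    0.   -44.  -119.8] w 33.68351133197563
```

move_arm(
  series=[
    [[0,0,0.1,0,0,0,-1],[0,0,0.1,0,0,0,-1],[0,0,0,0,0,0,-1]],
  ],
)

```text
time_s: 14.88
tcp_pos: [0.5151, 0.2168, 0.0589]
ee_rot: [[-0.167, 0.986, -0.0], [0.986, 0.167, -0.0], [-0.0, -0.0, -1.0]]
wrist_force: [0.5, -0.4, -3.3]
gripper_width: 0.392
```

move_arm(
  series=[
    [[0,0,0.1,0,0,0,-1],[0,0,0,0,0,0,-1]],
  ],
)

```text
time_s: 15.12
tcp_pos: [0.5151, 0.2168, 0.058]
ee_rot: [[-0.167, 0.986, -0.0], [0.986, 0.167, -0.0], [-0.0, -0.0, -1.0]]
wrist_force: [-0.0, -0.6, -3.8]
gripper_width: 0.387
```

move_arm(
  series=[
    [[0,0,0.05,0,0,0,-1],[0,0,0,0,0,0,-1]],
  ],
)

```text
time_s: 15.38
tcp_pos: [0.5152, 0.2169, 0.0576]
ee_rot: [[-0.167, 0.986, 0.0], [0.986, 0.167, 0.0], [0.0, 0.0, -1.0]]
wrist_force: [0.0, -0.5, -4.0]
gripper_width: 0.39
```

```bash
python3 - <<'E'
from station import r
from h import *
p=avg(r,3)
E
```

```text
t 15.475 P [0.51517 0.21687 0.05758] sd [1.e-05 0.e+00 1.e-05] F [ 0.24  0.07 -4.06] M [-0.027 -0.006 -0.009] z [ 1.e-04  1.e-04 -1.e+00] yaw 9.64 J [  39.4   25.7  -20.7    0.   -43.6 -119.8] w 33.4769351893706
```

move_arm(
  series=[
    [[0,0,0.05,0,0,0,-1],[0,0,0,0,0,0,-1]],
  ],
)

```text
time_s: 15.72
tcp_pos: [0.5152, 0.2169, 0.0575]
ee_rot: [[-0.168, 0.986, 0.0], [0.986, 0.168, 0.0], [0.0, 0.0, -1.0]]
wrist_force: [-1.8, -0.3, 0.5]
gripper_width: 0.387
```

move_arm(
  series=[
    [[0,0,0.05,0,0,0,-1],[0,0,0,0,0,0,-1]],
  ],
)

```text
time_s: 15.98
tcp_pos: [0.5152, 0.2169, 0.0575]
ee_rot: [[-0.168, 0.986, 0.0], [0.986, 0.168, 0.0], [-0.0, 0.0, -1.0]]
wrist_force: [-3.0, -1.2, 4.9]
gripper_width: 0.384
```

```bash
python3 - <<'E'
from station import r
from h import *
p=avg(r,3)
s=r.capture("scene"); t=r.capture("top")
u,v,w,k=320,200,36,8
cv2.imwrite("pics/d1.png",crop(s["color"],u,v,w,k))
E
```

```text
t 16.075 P [0.51521 0.21686 0.0575 ] sd [2.e-05 2.e-05 2.e-05] F [-2.96 -0.91  5.21] M [-0.177  0.973 -0.031] z [ 4.e-04  1.e-04 -1.e+00] yaw 9.66 J [  39.4   25.7  -20.8    0.   -43.5 -119.8] w 33.858676395663295
```

View pics/d1.png

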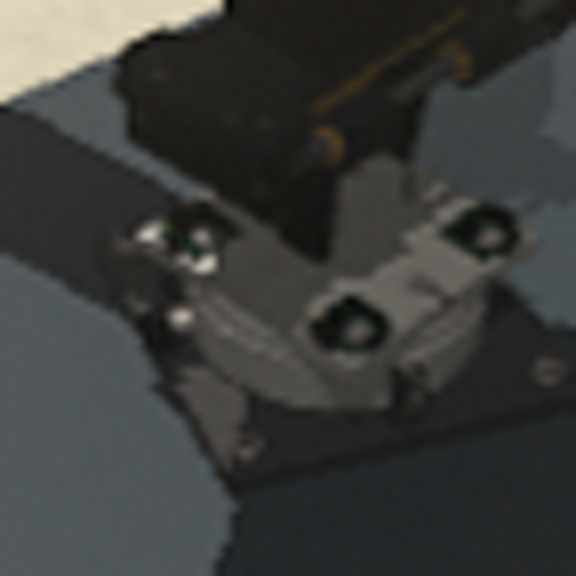

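The carrier came home at TCP 0.0575 m. That is exactly 44 mm above the height at which it was held on the bench, with about 9 N of contact. I'll ease off the pressure, then refine the pointer direction from the first picture.

```bash
python3 - <<'E'
from station import r
from h import *
t=r.capture("top"); s=r.capture("scene")
q=uncrop([(179,91),(518,180),(426,520),(82,430)],192,218,37,8)
B=back(t,q,.013); c=B.mean(0); print("screws",B.round(4),c)
v=B-c; a=np.degrees(np.arctan2(v[:,1],v[:,0])); print("ang",[round(((x-45)+45)%90-45,2) for x in a],a)
po=back(t,uncrop([(345,110)],192,218,37,8),.039)[0]; 
for cc in (c,(.5135,.2145)): d=po-np.array([*cc[:2],0]);print(po,np.degrees(np.arctan2(d[1],d[0])),np.hypot(d[0],d[1]))
p2=back(s,uncrop([(372,377)],326,200,37,8),.039)[0]; print("scene post",p2)
qs=uncrop([(205,452),(507,376),(87,248)],326,200,37,8); S=back(s,qs,.013); print(S.round(4), (S[1]+S[2])/2)
d=p2-(S[1]+S[2])/2; print(np.degrees(np.arctan2(d[1],d[0])))
# template refine screws in initial pic
im=cv2.imread("pics/top0.png",0).astype(float)
Q=[]
for u,v in q:
    u0,v0=int(round(u)),int(round(v)); W=im[v0-2:v0+3,u0-2:u0+3]; w=np.clip(W-np.percentile(W,40),0,None); yy,xx=np.mgrid[v0-2:v0+3,u0-2:u0+3]; Q.append(((w*xx).sum()/w.sum(),(w*yy).sum()/w.sum()))
Q=np.array(Q); B=back(t,Q,.013); c=B.mean(0); v=B-c; a=np.degrees(np.arctan2(v[:,1],v[:,0])); print("ref",Q-q,c,[round(((x-45)+45)%90-45,2) for x in a])
E
```

```text
screws [[0.5944 0.2603 0.013 ]
 [0.5594 0.1366 0.013 ]
 [0.4358 0.1704 0.013 ]
 [0.4707 0.2943 0.013 ]] [0.51509343 0.21540668 0.013     ]
ang [np.float64(-15.5), np.float64(-15.63), np.float64(-15.43), np.float64(-15.65)] [  29.50454461  -60.63052517 -150.42736334  119.35241371]
[0.5823111  0.19607312 0.039     ] -16.046614526488124 0.06994284809669975
[0.5823111  0.19607312 0.039     ] -14.991452846132404 0.07123565091381567
scene post [0.58040401 0.19861392 0.039     ]
[[0.5558 0.1392 0.013 ]
 [0.5894 0.2624 0.013 ]
 [0.4331 0.1739 0.013 ]] [0.5112331  0.21816221 0.013     ]
-15.780745722805554
ref [[ 0.17304852  0.0113045 ]
 [ 0.26043035  0.14906373]
 [-0.47951754  0.09328947]
 [-0.06265015  0.14455706]] [0.51480525 0.21548045 0.013     ] [np.float64(-15.89), np.float64(-15.98), np.float64(-16.13), np.float64(-15.61)]
```

move_arm(
  series=[
    [[0,0,-0.08,0,0,0,-1],[0,0,0,0,0,0,-1]],
  ],
)

```text
time_s: 16.52
tcp_pos: [0.5152, 0.2169, 0.0575]
ee_rot: [[-0.168, 0.986, 0.0], [0.986, 0.168, 0.0], [-0.0, 0.0, -1.0]]
wrist_force: [-1.7, -1.1, 2.7]
gripper_width: 0.385
```

move_arm(
  series=[
    [[0,0,0,0,0,1.3,-1],[0,0,0,0,0,2,-1],[0,0,0,0,0,2,-1],[0,0,0,0,0,2,-1],[0,0,0,0,0,2,-1],[0,0,0,0,0,2,-1],[0,0,0,0,0,1,-1],[0,0,0,0,0,0,-1]],
  ],
)

```text
time_s: 17.52
tcp_pos: [0.5157, 0.2177, 0.0576]
ee_rot: [[0.048, 0.999, 0.001], [0.999, -0.048, 0.001], [0.002, 0.001, -1.0]]
wrist_force: [-2.3, 5.4, 1.5]
gripper_width: 0.387
```

```bash
python3 - <<'E'
from station import r
from h import *
p=avg(r,2)
s=r.capture("scene")
u,v,w,k=320,200,36,8
cv2.imwrite("pics/e1.png",crop(s["color"],u,v,w,k))
E
```

```text
t 17.575 P [0.51566 0.21772 0.05755] sd [2.e-05 0.e+00 1.e-05] F [-2.18  4.78  1.31] M [1.248 0.554 0.227] z [ 0.0014  0.0015 -1.    ] yaw -2.73 J [  39.5   25.7  -20.7   -0.   -43.5 -132.2] w 34.180356127459866
```

View pics/e1.png

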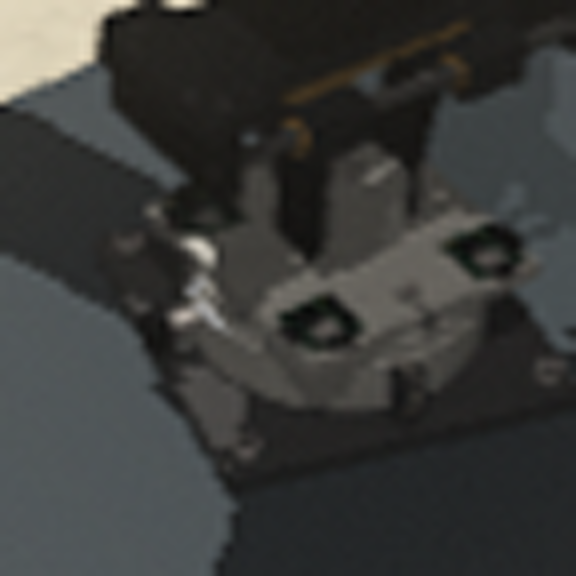

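move_arm(
  series=[
    [[0,0,0,0,0,1.3,-1],[0,0,0,0,0,2,-1],[0,0,0,0,0,2,-1],[0,0,0,0,0,2,-1],[0,0,0,0,0,2,-1],[0,0,0,0,0,2,-1],[0,0,0,0,0,1.6,-1],[0,0,0,0,0,0,-1],[0,0,0,0,0,0,-1]],
  ],
)

```text
time_s: 18.75
tcp_pos: [0.5158, 0.2174, 0.0575]
ee_rot: [[0.27, 0.963, 0.001], [0.963, -0.27, 0.001], [0.002, 0.001, -1.0]]
wrist_force: [-0.6, 4.7, 0.6]
gripper_width: 0.389
```

```bash
python3 - <<'E'
from station import r
from h import *
p=avg(r,2)
s=r.capture("scene"); t=r.capture("top")
u,v,w,k=320,200,36,8
cv2.imwrite("pics/e2.png",crop(s["color"],u,v,w,k))
E
```

```text
t 18.8 P [0.51577 0.21739 0.05754] sd [1.e-05 1.e-05 0.e+00] F [-0.29  5.11  0.76] M [1.396 0.122 0.169] z [ 0.0014  0.0013 -1.    ] yaw -15.66 J [  39.4   25.7  -20.7   -0.   -43.5 -145.1] w 34.449164877042286
```

View pics/e2.png

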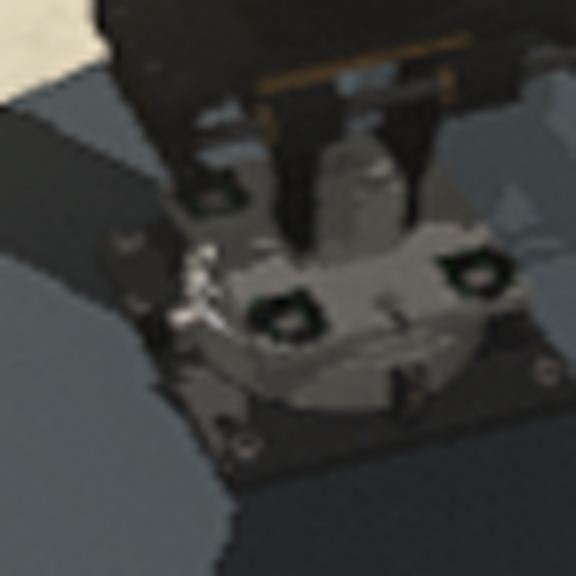

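move_arm(
  series=[
    [[0.11,-0.03,0,0,0,0,-1],[0,0,0,0,0,0,-1],[0,0,0,0,0,0,-1]],
  ],
)

```text
time_s: 19.27
tcp_pos: [0.5157, 0.2176, 0.0575]
ee_rot: [[0.269, 0.963, 0.001], [0.963, -0.269, -0.0], [0.0, 0.001, -1.0]]
wrist_force: [3.0, -0.7, 2.2]
gripper_width: 0.389
```

move_arm(
  series=[
    [[0,0,0,0,0,0,0],[0,0,0,0,0,0,0.3],[0,0,0,0,0,0,0.5],[0,0,0,0,0,0,0.5],[0,0,0,0,0,0,0.5]],
  ],
)

```text
time_s: 19.9
tcp_pos: [0.515, 0.218, 0.0573]
ee_rot: [[0.268, 0.963, -0.0], [0.963, -0.268, -0.0], [-0.0, -0.0, -1.0]]
wrist_force: [0.9, 0.4, -0.2]
gripper_width: 0.739
```

move_arm(
  series=[
    [[0,0,-0.5,0,0,0,0.5],[0,0,-2,0,0,0,0.5],[0,0,-3,0,0,0,0.5],[0,0,-3,0,0,0,0.5],[0,0,-3,0,0,0,0.5],[0,0,0,0,0,0,0.5]],
  ],
)

```text
time_s: 20.65
tcp_pos: [0.5165, 0.2189, 0.1755]
ee_rot: [[0.268, 0.963, 0.005], [0.963, -0.268, 0.004], [0.005, 0.004, -1.0]]
wrist_force: [-0.2, 0.4, -1.2]
gripper_width: 0.75
```

```bash
python3 - <<'E'
from station import r
from h import *
p=avg(r,2)
s=r.capture("scene")
u,v,w,k=320,200,36,8
I=crop(s["color"],u,v,w,k)
cv2.imwrite("pics/f1.png",I)
E
```

```text
t 20.7 P [0.51597 0.21863 0.17453] sd [0.00056 0.0003  0.00095] F [-0.84 -0.03 -0.9 ] M [-0.004  0.028 -0.009] z [ 0.0037  0.0028 -1.    ] yaw -15.55 J [  39.5   18.   -13.1   -0.   -58.8 -145.1] w 65.32452093471481
```

View pics/f1.png

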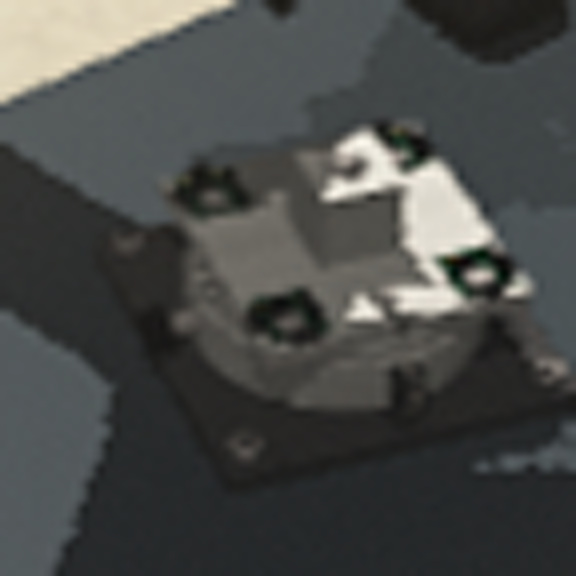

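The carrier is seated on the stage and the line end near crop (385,305) is above the post. I'll move the arm aside for a clear top view.

move_arm(
  series=[
    [[0,0,-2,0,0,0,0.5],[-5,0,-1,0,0,0,0.5],[-5,0,0,0,0,0,0.5],[-5,0,0,0,0,0,0.5],[-5,0,0,0,0,0,0.5],[-5,1,0,0,0,0,0.5],[-5,1,0,0,0,0,0.5],[-5,1,0,0,0,0,0.5],[-5,1,0,0,0,0,0.5],[0,0,0,0,0,0,0.5]],
  ],
)

```text
time_s: 22.0
tcp_pos: [0.4449, -0.1805, 0.2008]
ee_rot: [[0.274, 0.962, -0.003], [0.962, -0.274, 0.0], [-0.001, -0.003, -1.0]]
wrist_force: [0.1, 0.2, 0.4]
gripper_width: 0.749
```

```bash
python3 - <<'E'
from station import r
from h import *
p=avg(r,2)
t=r.capture("top"); s=r.capture("scene")
cv2.imwrite("pics/g0.png",t["color"])
I=crop(t["color"],192,218,37,8); J=I.copy()
draw(J,t,np.array([192-37,218-37]),8,"car",(.5142,.2150,-15.6,.044))
cv2.imwrite("pics/g1.png",I);cv2.imwrite("pics/g2.png",J)
E
```

```text
t 22.05 P [ 0.44508 -0.17988  0.20085] sd [1.5e-04 6.6e-04 6.0e-05] F [0.   0.38 0.54] M [ 0.011 -0.036 -0.005] z [-3.2e-03  4.0e-04 -1.0e+00] yaw -15.82 J [  -2.5    9.   -21.    -0.   -60.1 -103.3] w 65.2768253724638
```

View pics/g1.png

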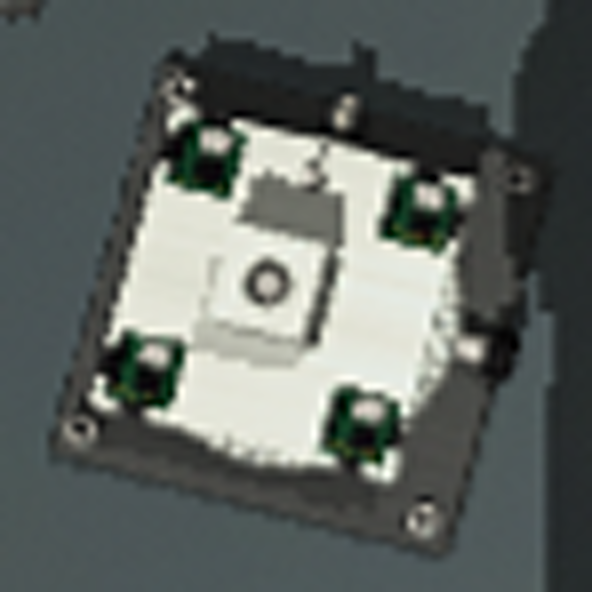

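View pics/g2.png

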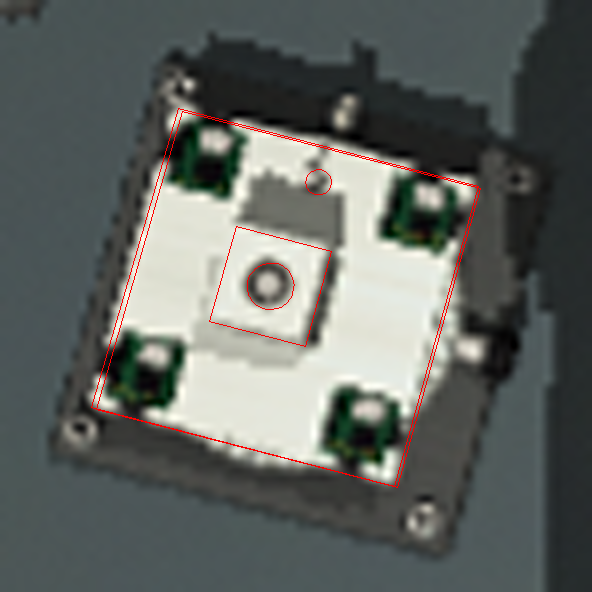

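View pics/g0.png

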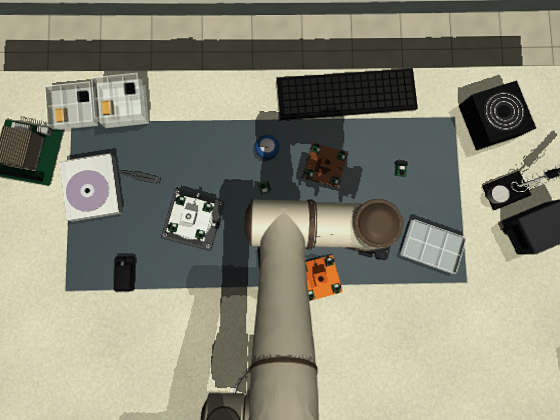

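```bash
python3 - <<'E'
from station import r
from h import *
t=r.capture("top"); now=t["color"]; old=cv2.imread("pics/top0.png")
def boards(im,u,v,w,z,guess):
    k=6; C=crop(im,u,v,w,k).astype(int); m=((C[:,:,1]-C[:,:,2]>8)).astype(np.uint8)
    n,l,st,ce=cv2.connectedComponentsWithStats(m)
    return C,m
# min-residual edge fit: maximise template correlation of rotated bench boards? use plate corners via edge lines
def fitpose(im,z,p0,mask=None):
    from scipy.optimize import minimize
    g=cv2.GaussianBlur(im.min(2).astype(np.float32),(0,0),.6)
    # sample just inside/outside of plate edge & choose the pose maximizing contrast, skipping board spans
    ss=np.linspace(-.024,.024,25)
    def cost(p):
        f=T(p[0],p[1],p[2],z); tot=0
        for d,sg in((.0535,1),(.0565,-1)):
            P=[]
            for a in ss: P+=[(d,a,.008),(-d,a,.008),(a,d,.008),(a,-d,.008)]
            q=proj(t,f(P)).astype(np.float32)
            val=cv2.remap(g,q[:,0].reshape(1,-1),q[:,1].reshape(1,-1),cv2.INTER_LINEAR); tot+=sg*val.mean()
        return -tot
    best=min((minimize(cost,[p0[0]+a,p0[1]+b,p0[2]+c],method="Nelder-Mead",options=dict(initial_simplex=np.array([[0,0,0],[.001,0,0],[0,.001,0],[0,0,1.5]])+[p0[0]+a,p0[1]+b,p0[2]+c])) for a in(0,.001) for b in(0,-.001) for c in(-1,1)),key=lambda o:o.fun)
    return best.x,best.fun
print("bench",fitpose(old,0,(.5037,-.1708,-1.1)))
print("now",fitpose(now,.044,(.5142,.2150,-15.6)))
# board matching: white component + green blobs
for nm,im,z,pose in(("bench",old,0,(.5034,-.1710,-1.06)),("now",now,.044,(.5142,.2150,-15.6))):
    f=T(*pose,z); out=[]
    for sx,sy in((1,1),(-1,1),(-1,-1),(1,-1)):
        c0=proj(t,f([(.042*sx,.042*sy,.012)]))[0]; u,v=np.round(c0).astype(int)
        W=im[v-8:v+9,u-8:u+9].astype(float); gr=np.clip(W[:,:,1]-W[:,:,2]-4,0,25)
        yy,xx=np.mgrid[v-8:v+9,u-8:u+9]; out.append(((gr*xx).sum()/gr.sum(),(gr*yy).sum()/gr.sum()))
    B=back(t,out,z+.0116)[:,:2]; print(nm,B.round(4).tolist())
    if nm=="bench": A=B
a=A-A.mean(0); b=B-B.mean(0); H=(a[:,0]*b[:,1]-a[:,1]*b[:,0]).sum(),(a*b).sum(); print("rot bench->now",np.degrees(np.arctan2(*H)), "=> yaw", -1.06+np.degrees(np.arctan2(*H)),"centre",B.mean(0),A.mean(0))
E
```

```text
bench (array([ 0.50441425, -0.17063923, -1.66839942]), np.float64(-56.569366455078125))
now (array([  0.51594827,   0.2165701 , -15.70131073]), np.float64(-60.71366882324219))
bench [[0.5452, -0.1276], [0.4595, -0.126], [0.4585, -0.2129], [0.5422, -0.2123]]
now [[0.5628, 0.2435], [0.4887, 0.265], [0.4667, 0.1885], [0.5411, 0.1683]]
rot bench->now -15.025914475483683 => yaw -16.085914475483683 centre [0.51483876 0.21632709] [ 0.50134991 -0.1696993 ]
```

The carrier's yaw measures -15.7° by edge fit and -15.9° by the boards. The pointer is at -15.5° to -16°. One last scene check before handing in.

```bash
python3 - <<'E'
from station import r
from h import *
s=r.capture("scene"); I=s["color"]
u,v,w,k=320,200,36,8
C=crop(I,u,v,w,k); draw(C,s,np.array([u-w,v-w]),k,"car",(.5155,.2172,-15.7,.044))
cv2.imwrite("pics/h.png",I); cv2.imwrite("pics/h2.png",C)
E
```

```text
(no output)
```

View pics/h.png

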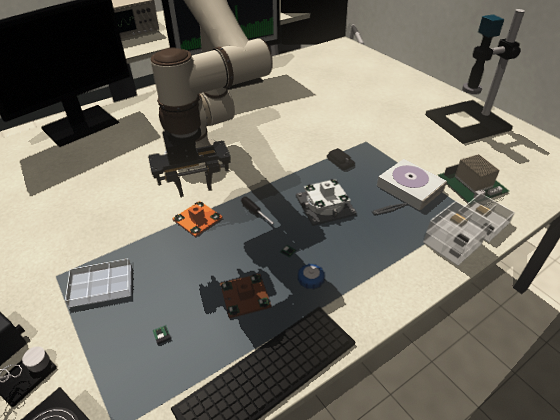

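View pics/h2.png

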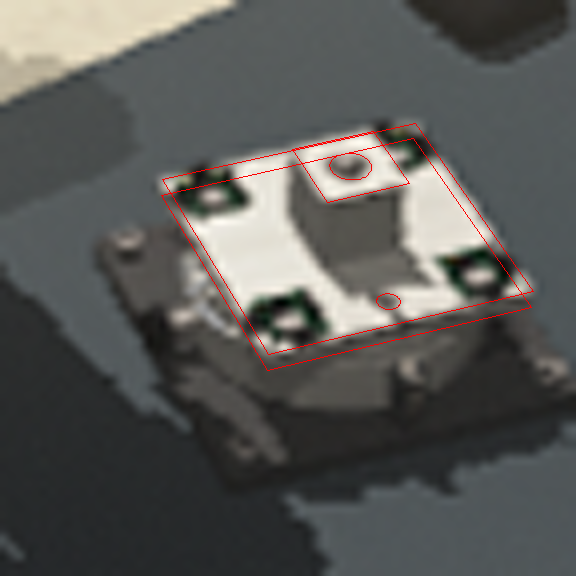

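Both views agree: the plate is flat at table height, the line at crop (400,318) points at the post at (413,372), and the bystanders have not moved. Handing in.

```bash
python3 -c "
from station import r
print(r.finish_job())"
```

```text
the job is handed in; nothing more can be done
None
```

The aluminium carrier is fully home on the stage, its line faces the zero pointer, and it has been released. I handed the job in at about 22 s of the 72 s.

- **Pick-up and descent:** I gripped the carrier by its boss and lowered it over the spindle. Small side forces of about 3 N showed it was about 2 mm off centre, so I corrected for that. The drive pin entered its hole without any search.
- **Seating:** The plate came to rest exactly 44 mm above its height on the bench. The contact force was about 9 N, against the 40 N limit.
- **Turning:** I turned the stage 25.3° clockwise using the seated carrier. I then eased off the side load, opened the gripper and moved the arm clear.

**Last checks**
- **Direction:** The carrier measured -15.7° from its plate edges and -15.9° from its boards. The pointer lies at -15.0° to -16.1° depending on the method, so they agree to within about 1°.
- **Fit and surroundings:** Both cameras show the plate flat on the turntable with the line pointing at the post. The other things look unmoved.

**What disagreed**
- **Position:** The cameras differ by about 2 to 3 mm from each other and from the arm's own reading, so I relied on touch and the arm's readings for position.
- **Grip:** The jaws read about 0.45 mm wider during the turn, which could mean a slight slip of the boss. The carrier's final angle showed no effect from it.

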